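# Square the stage plate and lock its angled stop bolt

### The arm

A 6-joint arm with a two-finger parallel gripper is mounted at the origin on the work surface. World frame = base frame: x ahead of the robot, y to its left, z up, the work surface at z = 0. Lengths are in m, angles in rad, forces in N, time in s.
With the tool pointing down it reaches from about 0.2 to 0.875 m from the base axis. Payload 3.4 kg.
Tool frame: the origin (TCP) lies between the finger pads; the fingertips stand 19 mm ahead of it and the grasp point (between the pads) is the TCP; z points along the fingers, y is the direction in which the jaws open and shut (so a half turn about z gives the same grasp; the last joint's range is limited). The gripper opens to 94 mm and grips with 3 to 60 N. Pads are 16 mm wide; open, the fingers measure 119 mm over their backs; the gripper's body (75 mm by 177 mm) begins 78 mm behind the grasp point.
Start: joints at [-1.279, 0.276, 1.505, -0, 1.361, -0.121], TCP at [0.231, -0.527, 0.224] pointing down, gripper open.
Joint ranges: [-2.89, 2.89], [-0.75, 2.08], [0.22, 2.7], [-1.18, 4.32], [0.11, 2.71], [-2.7, 2.7]. Speed limits (rad/s): [2.57, 2.57, 3.14, 3.14, 3.14, 3.14].

### API

Orientations are given as a rotation vector (axis times angle).
In Python, from station import env, camera gives the robot as it stands.
- The arm moves only by the shell command python3 -m jog 'ROWS' [FORCE]. ROWS is JSON, a list of rows, each a list of 7 numbers: the turn, a rotation vector about the tool's x, y, z in units of 5 degrees (1.0 is 5 degrees), then the shift along the tool's x, y, z in units of 50 mm (1.0 is 50 mm), then the opening in per cent of the stroke, from 0 (shut) to 100 (fully open). A call has 1 to 20 rows; each row is the pose to reach, as a shift and turn from the pose commanded when the call began, along the tool's axes at that moment; what a row does not reach only later rows make up. A row lasts 1/8 s, in which the tool goes at most 62.5 mm and 10.7 degrees, less where a joint would pass 70% of its speed; a pose out of reach is approached as far as the arm can. A call with a gripper value outside its range is refused whole. The fingers move at their own pace and stop on an object; FORCE is the grip in N (left out, the last holds). Time passes only in rows, so rows that repeat a pose let the fingers close. It gives the time, the measured TCP pose, the force and the opening at its end, in the units of the state.
- env.read_state(): the state, without advancing time (a new reading comes with each control period).
- camera(name): name is "scene" or "top" or "wrist"; returns a dict with "image" (400x640x3 uint8, red, green, blue), "mtx" (3x3 intrinsics, pixels), "R" (3x3) and "t" (3): a world point X has camera coordinates R X + t. Camera axes: x right, y down, z forward; pixel columns grow to the right and rows downward; lengths in m; the calibration is good to about 2 mm. A picture is of the moment at which its call begins. There is no depth.
- env.sign_off(): hands the job in, once; it reports no verdict.
The state is a dict: "time_s": time; "qpos": joint angles; "joint_vel": joint speeds; "tau": joint torques, N m; "eef_pos": TCP position; "ee_rot": TCP orientation; "ft_force": force on the tool from outside, world axes, zero at the start; "ft_torque": the same for the moment, N m; "width": finger opening in m.
Only numpy, scipy, OpenCV 4.12 (cv2) and the standard library are available. Lean on these libraries where they do the work, as an engineer would, in place of code of your own. Each camera call takes 0.05 s, during which the arm holds its last target.

### The job

On the steel jig beside the microscope, push the free corner of the loose steel stage plate so that it turns square: one long edge against the round foot of the leaning stop bolt, the other against the dowel peg. Then lock the bolt: run its big hex jam nut clockwise down the thread onto the boss, and nip it up firmly by at least a further 10 degrees after it bites. Leave the plate square and the objective, eyepiece, slide box and spanner around the jig where they are.

Things in the scene. Friction and masses are not known exactly. Their poses are not given: they have to be found in the camera images.
- jig: Fixed dark steel slab jig, 260 x 210 x 12 mm, on the desk. Origin on the desk top (slab underside); slab spans x -95 to 165 and y -105 to 105 mm; x points away from the robot, y left, z up. It carries a dowel peg and, in the plane y = 45 mm, a fixed stop bolt through a grey boss, leaning 35 degrees (0.61 rad) from vertical, upper end towards -x (the robot).
- peg_top (a point): Top of the steel dowel peg: 16 mm diameter, 20 mm tall, at jig x 114, y -70, z 32 mm.
- boss_top (a point): Where the boss ends under the lock washer, on the bolt's axis 85 mm above the foot centre; z along the bolt, up. Below it a neck of 42 mm diameter, 22 mm long, then the boss, 60 mm diameter, 35 mm long, on a block (jig x -44 to 2, y 20 to 70 mm, top z 52 mm). Above it the washer, 47 mm diameter, 4 mm thick, then the nut; the bolt's upper end is 53 mm above this point.
- bolt_foot (a point): Centre of the round lower end (24 mm ball) of the stop bolt (24 mm diameter), at jig x 30, y 45, z 26 mm. Its far (+x) side, x = 42 mm, stops the plate's near long edge.
- plate_center (a point): Centre of the loose steel stage plate, 64 x 160 x 12 mm (own x, y, z), 0.55 to 0.95 kg, flat on four 2 mm feet near its middle (own x +-18, y +-32). It starts turned 0.25 to 0.31 rad clockwise from the jig. Push its far left corner (own x +32, y +80) to jig -x (3 to 9 N): it turns until its near edge meets the bolt foot while its far edge, at the right end, bears on the peg. Square, its centre is at jig x 74, y about 0, z 18 mm.
- nut_center (a point): Centre of the steel hex jam nut: 50 mm across flats, 58 across corners, 28 tall. z axis: along the bolt, up; y axis: square to one pair of flats (others at 60 degrees). On touching the washer it is 103.5 mm above the foot centre along the bolt. Thread 8 mm a turn: it is 1.27 mm higher for each radian backed off. Turns with light friction (0.05 N m) and stays where left.
- jam_nut (a joint): How far the nut is backed off from first touching its washer, rad: 0 touching, growing counter-clockwise seen from above along the bolt; starts at 1.6 to 3.2. Turn clockwise to lower it.
- lock_washer (a joint): How far the nut and its lock washer have been tightened together past first touch, rad: starts at 0, grows clockwise. It takes about 0.3 N m, stays where it is left and comes to a dead stop at 0.5.
- objective_mid (a point): Bystander: brass objective lens, 34 mm diameter, 46 mm tall, standing on the jig's near right corner; point half-way up.
- eyepiece_mid (a point): Bystander: black eyepiece, 42 mm diameter, 62 mm tall, standing right of the jig; point half-way up.
- slide_box_mid (a point): Bystander: grey box 100 x 75 x 30 mm, left of the jig; point half-way up.
- spanner_mid (a point): Bystander: open spanner 160 mm long, lying left of the jig's far part; point near its middle.
There are look-alikes about, which are no part of the job. What is shaped like the part that bears plate_center but blue or red is not meant.

How it is judged:
On the way, in this order (a step that is already met when the one before it is completed fails the run):
1. the plate is square, between bolt foot and peg (angle between the x axis of plate_center and the x axis of jig, either way round below 0.05 rad and x of plate_center in the frame of jig between 0.069 and 0.079 m and y of plate_center in the frame of jig between -0.022 and 0.022 m and z of plate_center in the frame of jig below 0.022 m), for 0.2 s.
2. the jam nut is down on its washer and nipped up (value of joint jam_nut below 0.12 rad and value of joint lock_washer above 0.17 rad), for 0.2 s.
At the end, for the whole second after the job is handed in: The plate lies flat on the jig, square to it within 0.05 rad, its centre at jig x 69 to 79 mm and within 22 mm of y 0; the nut is within 0.12 rad of touching its washer and tightened more than 0.17 rad (10 degrees) past first touch (all of step 1 and all of step 2).
It fails at once if a bystander (objective, eyepiece, slide box or spanner) is moved by more than 30 mm (distance of any of objective_mid, eyepiece_mid, slide_box_mid, spanner_mid from where it was at the start of the episode above 0.03 m).
It also fails if it takes over 64 s, if anything falls off the work surface, if the arm or the gripper's body presses on something with over 40 N, if the wrist force passes 120 N, or if a joint passes its speed limit or range.

## Working session

There is one attempt and no reset: what is moved stays moved. The work goes in short steps, Python scripts to look and compute and a shell command to move; the robot and the scene stay as the last step left them, time stands still between calls to the robot, and variables do not carry over. Pictures are saved under pics/ and viewed, and the job is handed in when it is done.

```bash
ls; mkdir -p pics; python3 - <<'E'
from station import env, camera
import cv2
for n in ("scene","top","wrist"):
    c=camera(n); cv2.imwrite(f"pics/{n}0.png",c["image"][:,:,::-1])
    print(n,c["mtx"].tolist(),c["R"].round(3).tolist(),c["t"].round(3).tolist())
print(env.read_state())
E
```

```text
pics
scene [[387.6470502566142, 0.0, 317.37373229727655], [0.0, 387.6470502566142, 204.0603306244571], [0.0, 0.0, 1.0]] [[0.488, 0.873, 0.002], [0.475, -0.263, -0.839], [-0.732, 0.41, -0.544]] [-0.35, -0.129, 1.236]
top [[428.9381117965221, 0.0, 321.03453957318766], [0.0, 428.9381117965221, 194.93541920595595], [0.0, 0.0, 1.0]] [[0.013, -1.0, -0.008], [-0.984, -0.012, -0.177], [0.177, 0.011, -0.984]] [0.09, 0.498, 0.933]
wrist [[275.72789047680203, 0.0, 317.39526509287947], [0.0, 275.72789047680203, 199.5326574585178], [0.0, 0.0, 1.0]] [[0.4, -0.916, -0.001], [-0.879, -0.384, 0.282], [-0.259, -0.112, -0.959]] [-0.574, -0.029, 0.393]
{'time_s': 0.15, 'qpos': array([-1.27901424e+00,  2.76404465e-01,  1.50578771e+00, -1.08750768e-05,
        1.36068460e+00, -1.20988569e-01]), 'joint_vel': array([-0.00056457, -0.00023836, -0.00369072, -0.0027052 , -0.00076257,
       -0.00090679]), 'tau': array([ 1.28681542e-03, -4.04924762e+01, -2.37431663e+01,  7.00989319e-02,
        3.14845378e-02, -8.79302092e-05]), 'eef_pos': array([ 0.23054949, -0.52634723,  0.22385101]), 'ee_rot': array([-3.07366975e+00, -6.43526982e-01,  1.88611066e-04]), 'ft_force': array([-0.0554063 ,  0.11219454,  0.16858764]), 'ft_torque': array([ 0.00950786, -0.01448392,  0.02826884]), 'width': 0.09387552928628856}
```

View pics/scene0.png

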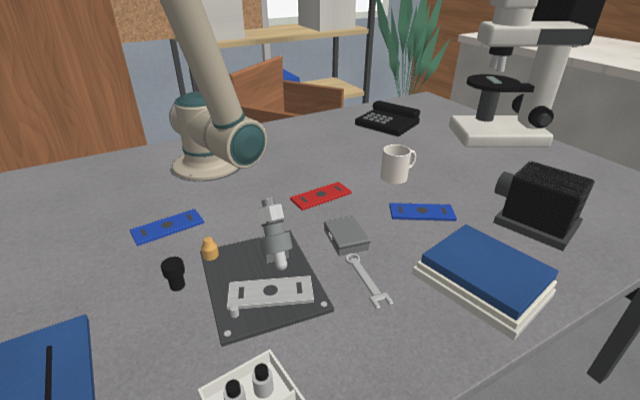

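View pics/top0.png

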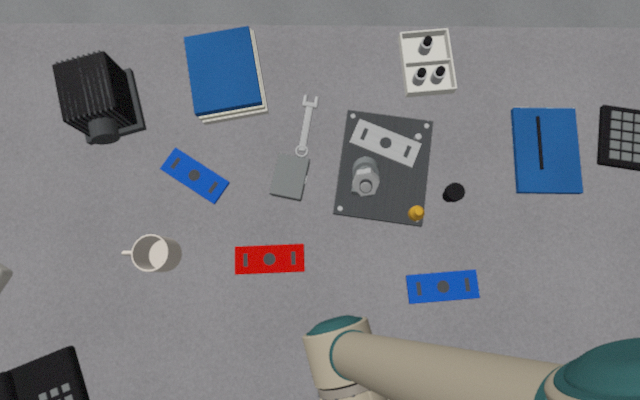

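View pics/wrist0.png

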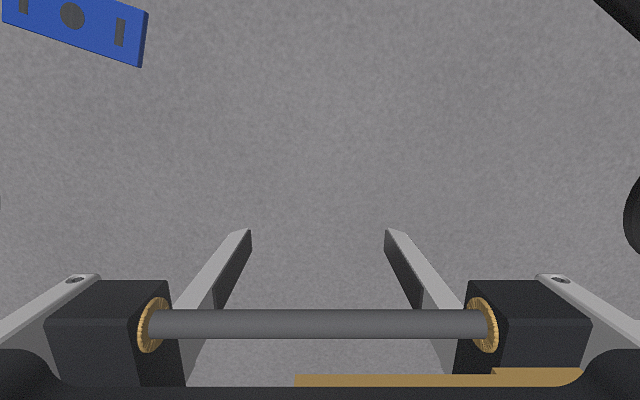

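Candidates for the plate (top view): steel grey at (386,142) on the jig, blue at (195,175) and (443,287), red at (270,259). The grey one is meant, since it lies on the jig and is the only steel-coloured one. I'll confirm it in a crop.

```bash
python3 - <<'E'
import cv2
a=cv2.imread("pics/top0.png")[95:240,300:480]
b=cv2.imread("pics/scene0.png")[190:345,190:390]
cv2.imwrite("pics/topc.png",cv2.resize(a,None,fx=4,fy=4,interpolation=cv2.INTER_CUBIC))
cv2.imwrite("pics/scenec.png",cv2.resize(b,None,fx=3.8,fy=3.8,interpolation=cv2.INTER_CUBIC))
E
```

```text
(no output)
```

View pics/topc.png

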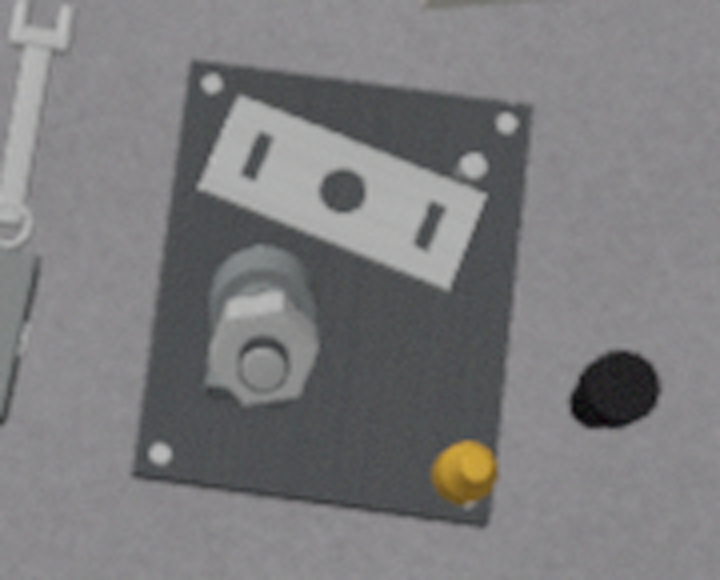

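View pics/scenec.png

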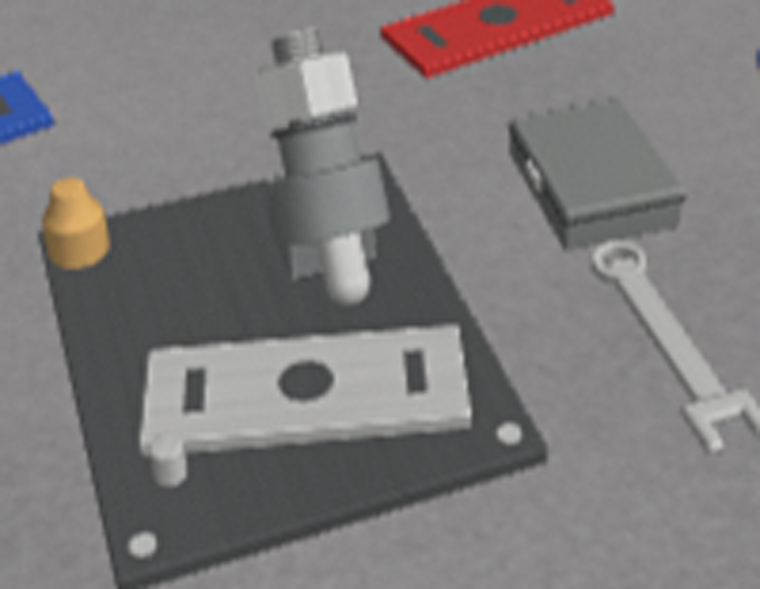

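The crop shows the grey plate on the jig, with its far-left corner at crop (238,95), the peg at (473,163), the hex nut at (262,350) and the brass objective at (465,470). Next I measure the jig, plate and nut.

```bash
cat > h.py <<'E'
import numpy as np, cv2
def ray(c,uv):
    d=np.linalg.inv(c["mtx"])@np.array([uv[0],uv[1],1.0]); R=np.array(c["R"]);return -R.T@c["t"], R.T@d
def onz(c,uv,z):
    o,d=ray(c,uv); return o+d*(z-o[2])/d[2]
def proj(c,X):
    p=np.array(c["R"])@np.asarray(X)+c["t"]; p=c["mtx"]@p; return p[:2]/p[2]
def tri(*cu):
    A=0;b=0
    for c,uv in cu:
        o,d=ray(c,uv); d/=np.linalg.norm(d); P=np.eye(3)-np.outer(d,d); A=A+P;b=b+P@o
    X=np.linalg.solve(A,b); return X,[np.linalg.norm(np.cross((X-ray(c,u)[0]),ray(c,u)[1]/np.linalg.norm(ray(c,u)[1]))) for c,u in cu]
E
python3 - <<'E'
from station import env, camera
from h import *
T=camera("top");S=camera("scene")
im=cv2.cvtColor(T["image"],cv2.COLOR_RGB2BGR)
hsv=cv2.cvtColor(im,cv2.COLOR_BGR2HSV); g=cv2.cvtColor(im,cv2.COLOR_BGR2GRAY)
print(g[215,400],g[185,400],g[142,400],g[240,400],hsv[185,400])
roi=np.zeros_like(g);roi[100:235,325:445]=1
# slab: dark or anything inside -> hull of dark
m=((g<95)&(roi>0)).astype(np.uint8)
n,l,st,_=cv2.connectedComponentsWithStats(m);k=1+st[1:,4].argmax();m=(l==k).astype(np.uint8)
c=max(cv2.findContours(m,0,cv2.CHAIN_APPROX_NONE)[0],key=cv2.contourArea)
h=cv2.convexHull(c)
q=cv2.approxPolyDP(h,6,True)[:,0];print("slab",q.tolist())
def quad(h,q):
    # refine lines with fitLine on hull-contour points near each edge
    L=[]
    pts=c2[:,0].astype(float)
    for i in range(4):
        a,b=q[i].astype(float),q[(i+1)%4].astype(float);d=(b-a)/np.linalg.norm(b-a);nn=np.array([-d[1],d[0]])
        s=(pts-a)@d;e=(pts-a)@nn
        sel=pts[(abs(e)<2.5)&(s>6)&(s<np.linalg.norm(b-a)-6)]
        vx,vy,x0,y0=cv2.fitLine(sel.astype(np.float32),cv2.DIST_HUBER,0,.01,.01).ravel();L.append((vx,vy,x0,y0))
    out=[]
    for i in range(4):
        a=L[i-1];b=L[i];A=np.array([[a[0],-b[0]],[a[1],-b[1]]]);t=np.linalg.solve(A,[b[2]-a[2],b[3]-a[3]]);out.append([a[2]+t[0]*a[0],a[3]+t[0]*a[1]])
    return np.array(out)
c2=c
if len(q)==4:
    Q=quad(h,q);W=np.array([onz(T,p,.012) for p in Q]);print(Q.round(1).tolist(),W.round(4).tolist());print([np.linalg.norm(W[i]-W[i-1]).round(4) for i in range(4)])
m=((g>140)&(roi>0)).astype(np.uint8)
n,l,st,ce=cv2.connectedComponentsWithStats(m)
print(st[st[:,4]>20].tolist())
k=l[133,400] or l[150,375]; m=(l==k).astype(np.uint8)
m=cv2.morphologyEx(m,cv2.MORPH_OPEN,np.ones((7,7)))
c2=max(cv2.findContours(m,0,cv2.CHAIN_APPROX_NONE)[0],key=cv2.contourArea)
q=cv2.boxPoints(cv2.minAreaRect(c2));print("plate",q.round(1).tolist())
W=np.array([onz(T,p,.024) for p in q]);print(W.round(4).tolist(),[np.linalg.norm(W[i]-W[i-1]).round(4) for i in range(4)])
E
```

```text
82 77 174 143 [120  10  80]
slab [[348, 111], [432, 122], [420, 226], [333, 213]]
[[347.8999938964844, 110.5], [431.70001220703125, 121.5999984741211], [420.8999938964844, 225.89999389648438], [333.3999938964844, 213.3000030517578]] [[0.7132, 0.0338, 0.012], [0.6867, -0.1696, 0.012], [0.4325, -0.1362, 0.012], [0.4594, 0.0671, 0.012]]
[np.float64(0.256), np.float64(0.2051), np.float64(0.2564), np.float64(0.2051)]
[[0, 0, 640, 400, 252969], [355, 100, 9, 9, 36], [369, 100, 59, 18, 496], [333, 102, 11, 8, 33], [350, 119, 71, 48, 1505], [415, 133, 7, 6, 30], [353, 167, 19, 20, 136], [433, 173, 12, 8, 22], [369, 182, 9, 12, 30], [429, 202, 11, 5, 25], [337, 206, 6, 5, 21], [410, 206, 13, 9, 82], [401, 225, 6, 9, 23]]
plate [[358.79998779296875, 145.3000030517578], [368.3999938964844, 121.9000015258789], [411.3999938964844, 139.39999389648438], [401.79998779296875, 162.89999389648438]]
[[0.6214, 0.0082, 0.024], [0.6801, -0.0148, 0.024], [0.6375, -0.1168, 0.024], [0.5797, -0.0929, 0.024]] [np.float64(0.1094), np.float64(0.0631), np.float64(0.1105), np.float64(0.0625)]
```

```bash
cat >> h.py <<'E'
from scipy.spatial.transform import Rotation as Ro
YAW=-0.1303; O=np.array([0.5383,-0.0467,0.0])
Rj=Ro.from_euler('z',YAW).as_matrix()
def toj(X): return Rj.T@(np.asarray(X)-O)
def tow(J): return Rj@np.asarray(J)+O
E
python3 - <<'E'
from station import env, camera
from h import *
T=camera("top");S=camera("scene")
u=lambda x,y,s,ox,oy:((x+.5)/s-.5+ox,(y+.5)/s-.5+oy)
t=lambda x,y:u(x,y,4,300,95)
s=lambda x,y:u(x,y,3.8,190,190)
P={"FL":(t(239,95),s(469,414)),"FR":(t(488,195),None),"NR":(t(450,291),s(151,350)),"NL":(t(197,189),s(460,327)),"peg":(t(473,163),s(167,441)),"boltend":(t(263,368),s(297,36)),
"slabFL":(t(192,61),s(546,450)),"slabNL":(t(133,476),s(381,155)),"slabFR":(t(532,106),s(118,578))}
for k,(a,b) in P.items():
    if b is None: print(k,"onz",(1e3*toj(onz(T,a,.024))).round(1));continue
    X,e=tri((T,a),(S,b)); print(k,X.round(4),"jig mm",(1e3*toj(X)).round(1),"res mm",(1e3*np.array(e)).round(1),"onz24",(1e3*toj(onz(T,a,.024))).round(1))
for n,J in {"peg":(114,-70,32),"boltend":(30-.5736*138,45,26+.8192*138),"foot":(30,45,26)}.items(): print(n,proj(T,tow(np.array(J)/1e3)).round(1),proj(S,tow(np.array(J)/1e3)).round(1),P.get(n))
E
```

```text
FL [0.6887 0.007  0.0242] jig mm [142.1  72.7  24.2] res mm [0.2 0.2] onz24 [142.2  72.5  24. ]
FR onz [101.  -81.7  24. ]
NR [ 0.5695 -0.1157  0.0236] jig mm [ 39.9 -64.4  23.6] res mm [1.3 1.3] onz24 [ 39.6 -65.6  24. ]
NL [0.6307 0.0325 0.0221] jig mm [81.3 90.6 22.1] res mm [0.8 0.8] onz24 [80.4 89.8 24. ]
peg [ 0.6439 -0.1299  0.0353] jig mm [115.5 -68.8  35.3] res mm [0. 0.] onz24 [119.5 -70.8  24. ]
boltend [0.4987 0.0047 0.1389] jig mm [-46.   45.8 138.9] res mm [0.7 0.7] onz24 [-21.8  37.4  24. ]
slabFL [0.7157 0.0347 0.01  ] jig mm [165.3 103.8  10. ] res mm [0.5 0.5] onz24 [159.6 103.3  24. ]
slabNL [0.4593 0.0689 0.0096] jig mm [-93.3 104.3   9.6] res mm [0.7 0.7] onz24 [-95.5 103.7  24. ]
slabFR [ 0.6881 -0.1712  0.0121] jig mm [ 164.7 -103.9   12.1] res mm [0.6 0.6] onz24 [ 159.9 -102.1   24. ]
peg [418.  136.5] [232.9 306.5] ((417.875, 135.375), (233.57894736842104, 305.6842105263158))
boltend [365.2 188. ] [266.7 198.4] ((365.375, 186.625), (267.7894736842105, 199.10526315789474))
foot [365.  164.6] [280.7 263.8] None
```

```bash
cat >> h.py <<'E'
def rel(st,P,R):
    R0=Ro.from_rotvec(st["ee_rot"]).as_matrix()
    r=Ro.from_matrix(R0.T@R).as_rotvec()/np.radians(5); s=R0.T@(np.asarray(P)-st["eef_pos"])/.05
    return np.r_[r,s].round(2).tolist()
def down(ysign):  # tool z down, y along ysign*jig y
    z=np.array([0,0,-1.]);y=ysign*Rj[:,1];return np.c_[np.cross(y,z),y,z]
E
python3 - <<'E'
from station import env
from h import *
st=env.read_state(); print(Ro.from_rotvec(st["ee_rot"]).as_matrix().round(3).tolist())
for s in (1,-1): print(s,rel(st,tow([.164,.066,.20]),down(s)))
E
```

```text
[[0.916, 0.401, -0.0], [0.401, -0.916, 0.0], [0.0, -0.0, -1.0]]
1 [-0.0, -0.01, -29.78, 12.98, -5.76, 0.49]
-1 [-0.0, 0.0, 6.22, 12.98, -5.76, 0.49]
```

```bash
python3 -m jog '[[0,0,6.22,12.98,-5.76,0.49,0],[0,0,6.22,12.98,-5.76,0.49,0],[0,0,6.22,12.98,-5.76,0.49,0],[0,0,6.22,12.98,-5.76,0.49,0],[0,0,6.22,12.98,-5.76,0.49,0],[0,0,6.22,12.98,-5.76,0.49,0],[0,0,6.22,12.98,-5.76,0.49,0],[0,0,6.22,12.98,-5.76,0.49,0],[0,0,6.22,12.98,-5.76,0.49,0],[0,0,6.22,12.98,-5.76,0.49,0],[0,0,6.22,12.98,-5.76,0.49,0],[0,0,6.22,12.98,-5.76,0.49,0],[0,0,6.22,12.98,-5.76,0.49,0],[0,0,6.22,12.98,-5.76,0.49,0],[0,0,6.22,12.98,-5.76,0.49,0]]'
python3 - <<'E'
from station import env,camera
from h import *
st=env.read_state(); print(st["qpos"].round(3),toj(st["eef_pos"]).round(4),st["width"],st["ft_force"].round(2)); print(rel(st,tow([.164,.066,.036]),down(-1)))
c=camera("wrist"); cv2.imwrite("pics/w1.png",c["image"][:,:,::-1])
E
```

```text
time_s: 2.22
eef_pos: [0.7089, -0.0038, 0.2003]
ee_rot: [3.134, -0.206, -0.0]
ft_force: [0.9, 0.3, 0.3]
width: 0.0005
[-1.030e-01  4.920e-01  1.223e+00 -1.000e-03  1.427e+00  1.599e+00] [0.1635 0.0647 0.2003] 0.0005145612595668772 [0.93 0.34 0.35]
[0.01, 0.0, -0.01, 0.01, -0.03, 3.29]
```

View pics/w1.png

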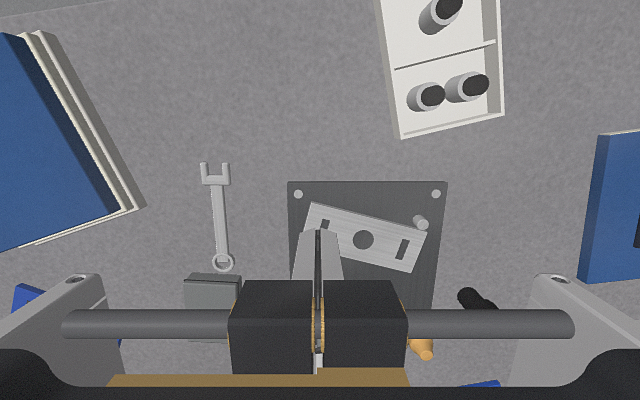

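The wrist view shows the slab (288-447, from row 181), the grey plate at (363,240) with its far-left corner at about (312,203), and the closed fingertip at (318,232). I lower it beyond the corner.

```bash
python3 -m jog '[[0,0,0,0,0,1.2,0],[0,0,0,0,0,2.2,0],[0,0,0,0,0,3.0,0],[0,0,0,0,0,3.28,0],[0,0,0,0,0,3.28,0]]'
python3 - <<'E'
from station import env,camera
from h import *
st=env.read_state(); print(toj(st["eef_pos"]).round(4),st["ft_force"].round(2))
c=camera("scene"); cv2.imwrite("pics/s2.png",cv2.resize(c["image"][190:345,190:390,::-1],None,fx=3.8,fy=3.8))
E
```

```text
time_s: 2.9
eef_pos: [0.7094, -0.0032, 0.036]
ee_rot: [3.135, -0.205, -0.001]
ft_force: [0.8, 0.5, 0.3]
width: 0.0005
[0.164  0.0654 0.036 ] [0.82 0.55 0.32]
```

View pics/s2.png

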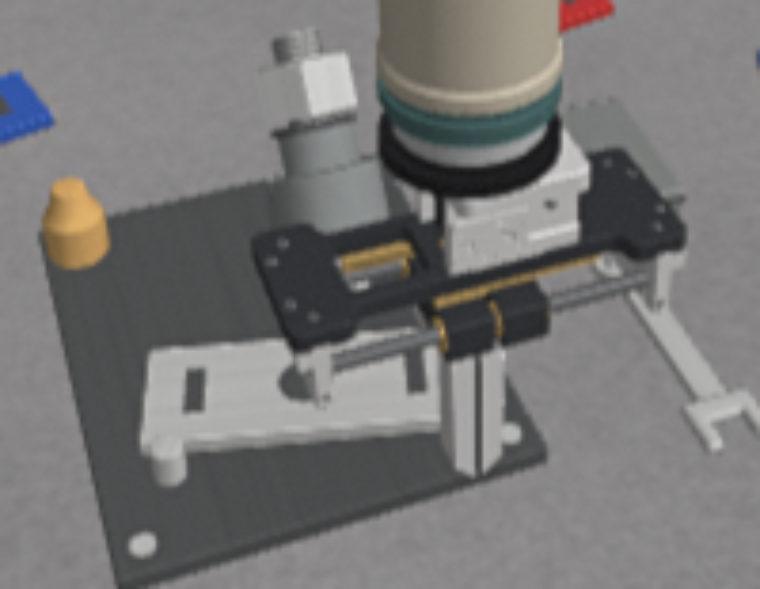

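```bash
python3 -m jog '[[0,0,0,-0.1,0,0,0],[0,0,0,-0.2,0,0,0],[0,0,0,-0.27,0,0,0],[0,0,0,-0.34,0,0,0],[0,0,0,-0.41,0,0,0],[0,0,0,-0.48,0,0,0],[0,0,0,-0.55,0,0,0],[0,0,0,-0.62,0,0,0],[0,0,0,-0.68,0,0,0],[0,0,0,-0.74,0,0,0],[0,0,0,-0.80,0,0,0]]'
python3 - <<'E'
from station import env,camera
from h import *
st=env.read_state(); print(toj(st["eef_pos"]).round(4),(Rj.T@st["ft_force"]).round(2))
c=camera("top"); cv2.imwrite("pics/t3.png",cv2.resize(c["image"][95:240,300:480,::-1],None,fx=4,fy=4))
E
```

```text
time_s: 4.32
eef_pos: [0.6695, 0.0027, 0.0358]
ee_rot: [3.135, -0.204, -0.001]
ft_force: [2.6, 0.3, 0.1]
width: 0.0002
[0.1237 0.066  0.0358] [2.56 0.66 0.13]
```

View pics/t3.png

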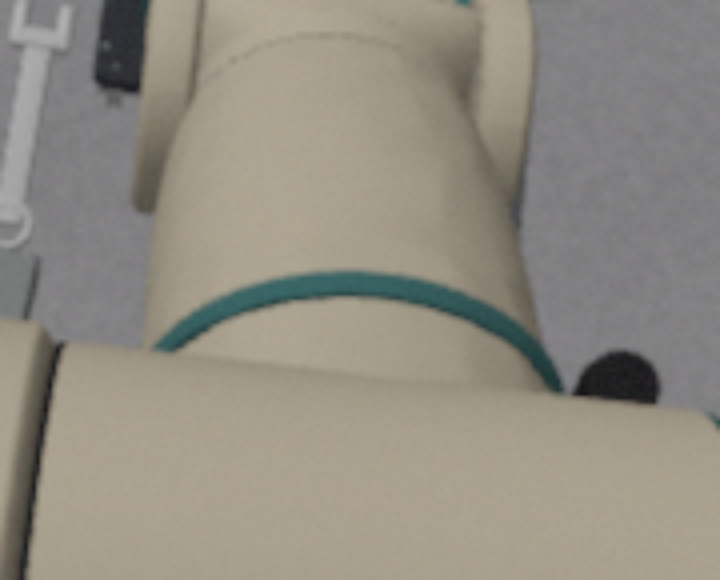

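The top view is covered by the arm. The push force is about 2 N. I go on in small increments and watch the force.

```bash
python3 -m jog '[[0,0,0,-0.03,0,0,0],[0,0,0,-0.06,0,0,0],[0,0,0,-0.09,0,0,0],[0,0,0,-0.12,0,0,0]]'
python3 - <<'E'
from station import env,camera
from h import *
st=env.read_state(); print(toj(st["eef_pos"]).round(4),(Rj.T@st["ft_force"]).round(2))
c=camera("scene"); cv2.imwrite("pics/s4.png",cv2.resize(c["image"][190:345,190:390,::-1],None,fx=3.8,fy=3.8))
E
```

```text
time_s: 4.88
eef_pos: [0.6637, 0.0034, 0.0357]
ee_rot: [3.135, -0.204, -0.001]
ft_force: [2.3, 1.7, -1.0]
width: 0.0006
[0.1178 0.066  0.0357] [ 2.08  2.   -1.03]
```

View pics/s4.png

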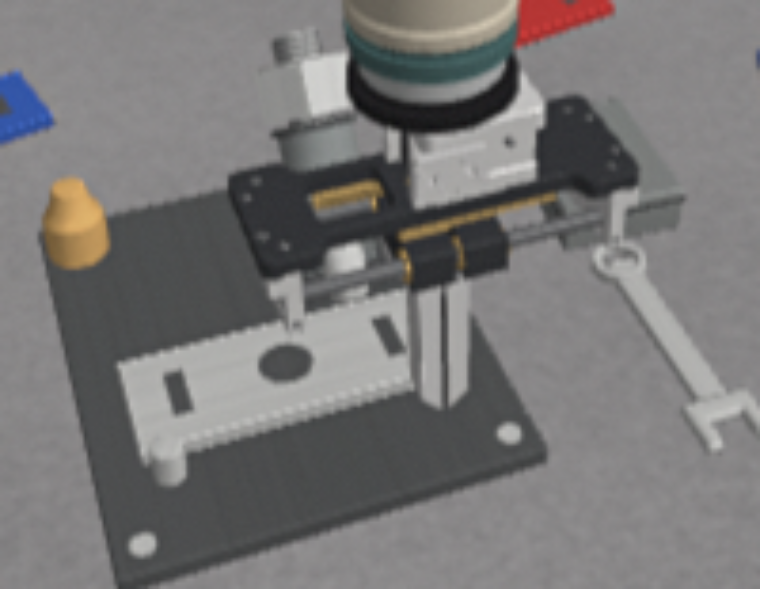

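The plate has swung nearly square, with its right end on the peg at (168,450). I press on gently.

```bash
python3 -m jog '[[0,0,0,-0.02,0,0,0],[0,0,0,-0.04,0,0,0],[0,0,0,-0.06,0,0,0]]'; python3 -m jog '[[0,0,0,-0.02,0,0,0],[0,0,0,-0.04,0,0,0]]'; python3 - <<'E'
from station import env,camera
from h import *
st=env.read_state(); print(toj(st["eef_pos"]).round(4),(Rj.T@st["ft_force"]).round(2))
c=camera("scene"); cv2.imwrite("pics/s5.png",cv2.resize(c["image"][190:345,190:390,::-1],None,fx=3.8,fy=3.8))
E
```

```text
time_s: 5.3
eef_pos: [0.6621, 0.0036, 0.036]
ee_rot: [3.135, -0.204, 0.004]
ft_force: [5.2, 0.2, -2.8]
width: 0.0007
time_s: 5.55
eef_pos: [0.6619, 0.0037, 0.0365]
ee_rot: [3.135, -0.204, 0.01]
ft_force: [8.0, 0.3, -2.9]
width: 0.0005
[0.116  0.066  0.0365] [ 7.89  1.3  -2.94]
```

View pics/s5.png

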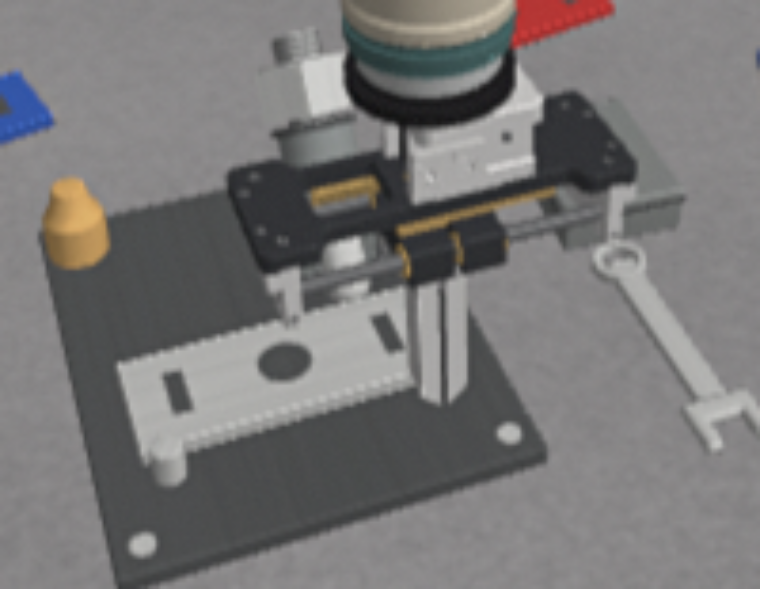

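The plate stopped at TCP x 116 mm and the force rose to 8 N, so it is against the bolt foot. I retreat and check from above.

```bash
python3 -m jog '[[0,0,0,0.1,0,0,0],[0,0,0,0.35,0,0,0],[0,0,0,0.5,0,0,0],[0,0,0,0.5,0,-1.0,0],[0,0,0,0.5,0,-2.2,0],[0,0,0,0.5,0,-3.4,0],[0,0,0,0.5,0,-4,0],[0,0,0,0.5,0,-4.0,0]]'
python3 - <<'E'
from station import env
from h import *
st=env.read_state(); print(toj(st["eef_pos"]).round(4),st["qpos"].round(3))
sn,cs=np.sin(np.radians(35)),np.cos(np.radians(35))
u=np.array([-sn,0,cs]); z=Rj@-u; y=Rj[:,1]; R=np.c_[np.cross(y,z),y,z]
J=np.array([.03,.045,.026])+u*.215
# intermediate: yaw -90 first then final
print("target jig",J,"rel",rel(st,tow(J),R))
R1=down(-1)@Ro.from_euler('z',-90,degrees=True).as_matrix()
print("mid",rel(st,tow([-.03,.045,.236]),R1))
E
```

```text
time_s: 6.6
eef_pos: [0.6852, 0.0006, 0.2389]
ee_rot: [3.134, -0.204, 0.009]
ft_force: [-0.1, -0.1, -0.4]
width: 0.0004
[0.1395 0.0659 0.2389] [-0.1    0.435  1.224 -0.     1.477  1.6  ]
target jig [-0.09331893  0.045       0.20211769] rel [-10.73, 0.0, -34.36, -4.66, 0.42, 0.71]
mid [0.05, -0.05, -18.0, -3.39, 0.42, 0.04]
```

```bash
python3 -m jog '[[0,0,-18,-3.39,0.42,0,100],[0,0,-18,-3.39,0.42,0,100],[0,0,-18,-3.39,0.42,0,100],[0,0,-18,-3.39,0.42,0,100],[0,0,-18,-3.39,0.42,0,100],[0,0,-18,-3.39,0.42,0,100],[0,0,-18,-3.39,0.42,0,100],[0,0,-18,-3.39,0.42,0,100],[0,0,-18,-3.39,0.42,0,100],[0,0,-18,-3.39,0.42,0,100]]'
python3 - <<'E'
from station import env
from h import *
st=env.read_state(); print(toj(st["eef_pos"]).round(4),st["qpos"].round(3))
sn,cs=np.sin(np.radians(35)),np.cos(np.radians(35))
u=np.array([-sn,0,cs]); z=Rj@-u; y=Rj[:,1]; R=np.c_[np.cross(y,z),y,z]
J=np.array([.03,.045,.026])+u*.215
print("target jig",J,"rel",rel(st,tow(J),R))
E
```

```text
time_s: 7.85
eef_pos: [0.5118, 0.002, 0.2337]
ee_rot: [-2.36, -2.069, 0.005]
ft_force: [-0.1, -0.9, 0.1]
width: 0.0932
[-0.0326  0.0449  0.2337] [-1.320e-01  1.780e-01  1.615e+00 -0.000e+00  1.354e+00 -1.000e-03]
target jig [-0.09331893  0.045       0.20211769] rel [-5.53, -5.52, -17.38, 0.0, -1.21, 0.64]
```

```bash
python3 -m jog '[[-5.53,-5.52,-17.38,0,-1.21,0.64,100],[-5.53,-5.52,-17.38,0,-1.21,0.64,100],[-5.53,-5.52,-17.38,0,-1.21,0.64,100],[-5.53,-5.52,-17.38,0,-1.21,0.64,100],[-5.53,-5.52,-17.38,0,-1.21,0.64,100],[-5.53,-5.52,-17.38,0,-1.21,0.64,100],[-5.53,-5.52,-17.38,0,-1.21,0.64,100],[-5.53,-5.52,-17.38,0,-1.21,0.64,100],[-5.53,-5.52,-17.38,0,-1.21,0.64,100],[-5.53,-5.52,-17.38,0,-1.21,0.64,100],[-5.53,-5.52,-17.38,0,-1.21,0.64,100]]'
python3 - <<'E'
from station import env,camera
from h import *
st=env.read_state(); print(toj(st["eef_pos"]).round(4),st["qpos"].round(3))
for n in("wrist","top","scene"):
    c=camera(n); cv2.imwrite(f"pics/{n}6.png",c["image"][:,:,::-1])
E
```

```text
time_s: 9.22
eef_pos: [0.4519, 0.0096, 0.2026]
ee_rot: [0.167, 2.524, -0.051]
ft_force: [-0.7, 0.8, 0.3]
width: 0.0937
[-0.093   0.0446  0.2026] [-0.136 -0.178  2.235  0.007  0.471 -1.58 ]
```

View pics/wrist6.png

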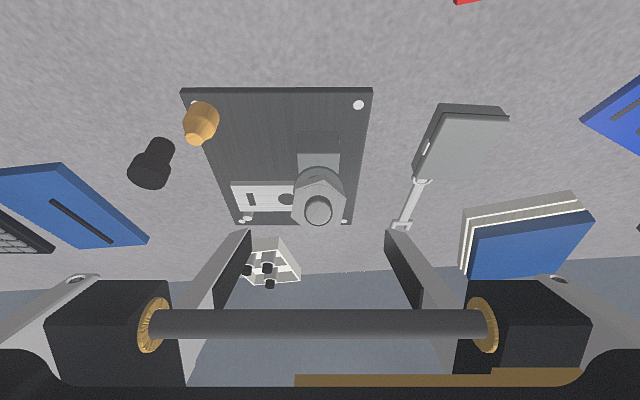

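View pics/top6.png

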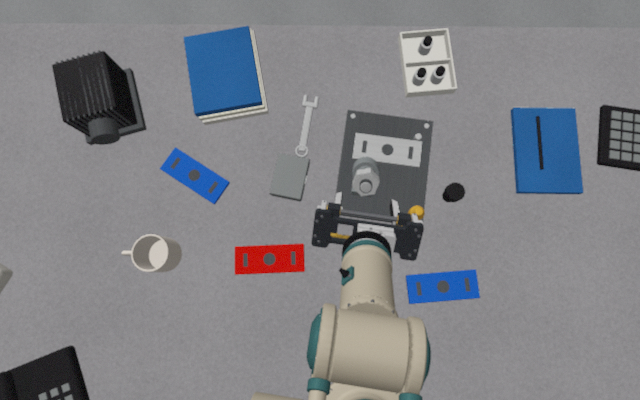

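View pics/scene6.png

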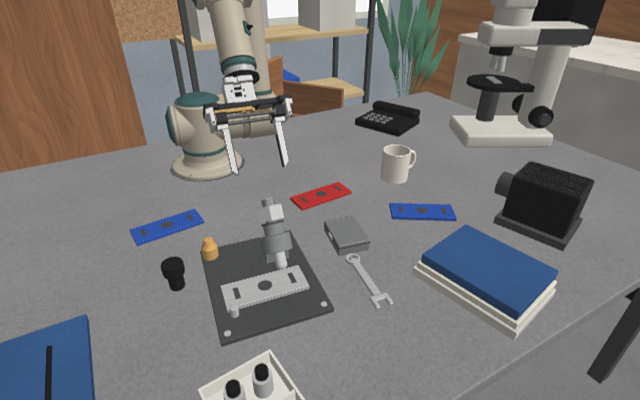

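The top view (plate now at (387,149)) and scene view (at (265,287)) show the plate square on the peg, and the gripper is behind the bolt. The wrist view has the nut at (320,200). Now I measure the plate and the nut.

```bash
python3 - <<'E'
from station import env,camera
from h import *
T=camera("top")
im=cv2.imread("pics/top6.png"); g=cv2.cvtColor(im,cv2.COLOR_BGR2GRAY)
cv2.imwrite("pics/topc6.png",cv2.resize(im[95:240,300:480],None,fx=4,fy=4,interpolation=cv2.INTER_CUBIC))
W=cv2.imread("pics/wrist6.png")
cv2.imwrite("pics/wc6.png",cv2.resize(W[150:240,270:370],None,fx=6,fy=6,interpolation=cv2.INTER_CUBIC))
C=camera("wrist")
sn,cs=np.sin(np.radians(35)),np.cos(np.radians(35));u=np.array([-sn,0,cs]);f=np.array([.03,.045,.026])
for s in (.138,.1175+.003): print(s,"wrist",proj(C,tow(f+u*s)).round(1),"crop",((proj(C,tow(f+u*s))-[270,150])*6).round(0))
E
```

```text
0.138 wrist [317.1 209.8] crop [282. 359.]
0.1205 wrist [317.1 204. ] crop [282. 324.]
```

View pics/topc6.png

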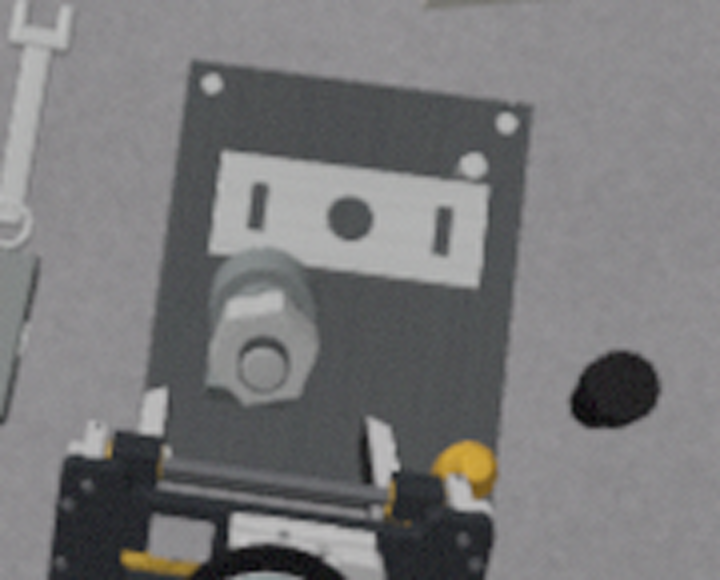

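View pics/wc6.png

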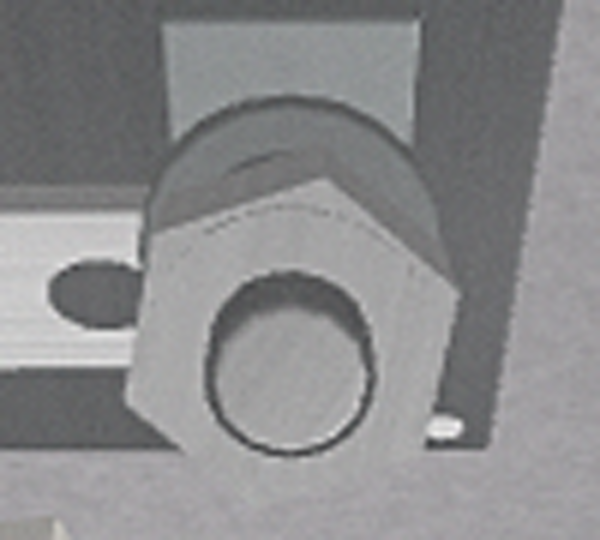

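```bash
sed -i 's/^O=.*//; s/YAW=-0.1303;.*/YAW=-0.1303/' h.py; sed -i 's/^Rj=\(.*\)/Rj=\1\nO=np.array([0.5383,-0.0467,0.0])+Rj@np.array([.002,.001,0])/' h.py
cat >> h.py <<'E'
sn,cs=np.sin(np.radians(35)),np.cos(np.radians(35));u=np.array([-sn,0,cs]);F=np.array([.03,.045,.026])
E
python3 - <<'E'
from station import env,camera
from h import *
T=camera("top");C=camera("wrist");S=camera("scene"); st=env.read_state()
q=lambda x,y:((x+.5)/6-.5+270,(y+.5)/6-.5+150)
w={"top":q(325,178),"right":q(460,292),"ll":q(127,402),"lu":q(152,235)}
b=q(292,381)
t=lambda x,y:((x+.5)/4-.5+300,(y+.5)/4-.5+95)
X,e=tri((T,t(263,367)),(S,(267.8,199.1)),(C,b));print("boltend 3view",(toj(X)*1e3).round(1),(1e3*np.array(e)).round(1),"expected",((F+u*.138)*1e3).round(1), "pred px",proj(C,tow(F+u*.138)),b)
# residual shift: rays of wrist in bolt frame; plane s
uw=Rj@u
ex=Rj@np.array([cs,0,sn]); ey=Rj[:,1]
def on(c,px,s):
    o,d=ray(c,px);p=tow(F+u*s);k=((p-o)@uw)/(d@uw);v=o+k*d-p;return np.array([v@ex,v@ey])*1e3
print("bolt end off (ex,ey)",on(C,b,.138))
for s in (.1175,.1195,.1205,.1215,.1235):
    P={k:on(C,v,s) for k,v in w.items()}
    c=(P["right"]+P["ll"])/2
    print(s,"diam",np.linalg.norm(P["right"]-P["ll"]).round(1),"c",c.round(1),{k:(round(float(np.linalg.norm(v-c)),1),round(float(np.degrees(np.arctan2(*(v-c)[::-1]))),1)) for k,v in P.items()})
Pl=[t(221,151),t(489,184),t(479,288),t(210,252)]
J=np.array([toj(onz(T,p,.024)) for p in Pl]);print((J*1e3).round(1).tolist(),"c",J.mean(0)*1e3,"ang",np.arctan2(-(J[0]-J[1])[0],(J[0]-J[1])[1]),np.arctan2(-(J[3]-J[2])[0],(J[3]-J[2])[1]))
E
```

```text
boltend 3view [-47.3  44.9 139.7] [0.8 0.6 0.5] expected [-49.2  45.  139. ] pred px [318.08306368 210.88083227] (318.25, 213.08333333333334)
bolt end off (ex,ey) [2.13716927 0.15431049]
0.1175 diam 58.2 c [3.5 0.2] {'top': (29.1, 169.5), 'right': (29.1, 109.2), 'll': (29.1, -70.8), 'lu': (29.7, -130.3)}
0.1195 diam 57.8 c [2.9 0.2] {'top': (28.9, 169.5), 'right': (28.9, 109.2), 'll': (28.9, -70.8), 'lu': (29.4, -130.3)}
0.1205 diam 57.5 c [2.5 0.2] {'top': (28.7, 169.5), 'right': (28.8, 109.2), 'll': (28.8, -70.8), 'lu': (29.3, -130.3)}
0.1215 diam 57.3 c [2.2 0.2] {'top': (28.6, 169.5), 'right': (28.7, 109.2), 'll': (28.7, -70.8), 'lu': (29.2, -130.3)}
0.1235 diam 56.9 c [1.5 0.2] {'top': (28.4, 169.5), 'right': (28.4, 109.2), 'll': (28.4, -70.8), 'lu': (29.0, -130.3)}
[[103.8, 77.7, 24.0], [105.9, -82.6, 24.0], [41.8, -83.3, 24.0], [41.2, 76.1, 24.0]] c [73.15782471 -3.016165   24.        ] ang 0.012829914222680176 0.003853604378141009
```

The plate measures x 73.2 mm, y -3.0 mm and 0.01 rad from square, so step 1 holds. The nut's flat normal is 10.6° off tool y, and the bolt axis is about 1.9 mm off along ex. I work out the grasp.

```bash
cat >> h.py <<'E'
def nutpose(s,ang,dx=.0019,dy=0):
    z=Rj@-u;a=np.radians(ang);e1=np.array([cs,0,sn]);e2=np.array([0,1.,0]);y=Rj@(np.cos(a)*e1+np.sin(a)*e2)
    return tow(F+u*s+e1*dx+e2*dy),np.c_[np.cross(y,z),y,z]
E
python3 - <<'E'
from station import env
from h import *
st=env.read_state()
print(rel(st,*nutpose(.17,79.4)));print(rel(st,*nutpose(.1075,79.4)))
E
```

```text
[0.02, 0.05, 2.13, -0.02, 0.02, 0.93]
[0.02, 0.05, 2.13, -0.01, 0.02, 2.18]
```

```bash
python3 - <<'E'
from station import env
from h import *
st=env.read_state();P,R=nutpose(.1075,79.4)
print(toj(st["eef_pos"]),O,toj(P),YAW, (Ro.from_rotvec(st["ee_rot"]).as_matrix().T@R).round(4), (Rj.T@Ro.from_rotvec(st["ee_rot"]).as_matrix()).round(3))
print(Ro.from_rotvec(st["ee_rot"]).as_matrix().T@(P-st["eef_pos"]))
E
sed -n 12,40p h.py
```

```text
[-0.09374092  0.0441406   0.20392115] [ 0.54041298 -0.04596834  0.        ] [-0.03010308  0.045       0.11514864] -0.1303 [[ 9.828e-01 -1.844e-01  4.600e-03]
 [ 1.844e-01  9.828e-01 -9.000e-04]
 [-4.400e-03  1.700e-03  1.000e+00]] [[-0.816 -0.001  0.577]
 [-0.     1.     0.001]
 [-0.577  0.    -0.816]]
[-0.00070508  0.00075943  0.10922453]
    X=np.linalg.solve(A,b); return X,[np.linalg.norm(np.cross((X-ray(c,u)[0]),ray(c,u)[1]/np.linalg.norm(ray(c,u)[1]))) for c,u in cu]
from scipy.spatial.transform import Rotation as Ro
YAW=-0.1303
Rj=Ro.from_euler('z',YAW).as_matrix()
O=np.array([0.5383,-0.0467,0.0])+Rj@np.array([.002,.001,0])
def toj(X): return Rj.T@(np.asarray(X)-O)
def tow(J): return Rj@np.asarray(J)+O
def rel(st,P,R):
    R0=Ro.from_rotvec(st["ee_rot"]).as_matrix()
    r=Ro.from_matrix(R0.T@R).as_rotvec()/np.radians(5); s=R0.T@(np.asarray(P)-st["eef_pos"])/.05
    return np.r_[r,s].round(2).tolist()
def down(ysign):  # tool z down, y along ysign*jig y
    z=np.array([0,0,-1.]);y=ysign*Rj[:,1];return np.c_[np.cross(y,z),y,z]
sn,cs=np.sin(np.radians(35)),np.cos(np.radians(35));u=np.array([-sn,0,cs]);F=np.array([.03,.045,.026])
def nutpose(s,ang,dx=.0019,dy=0):
    z=Rj@-u;a=np.radians(ang);e1=np.array([cs,0,sn]);e2=np.array([0,1.,0]);y=Rj@(np.cos(a)*e1+np.sin(a)*e2)
    return tow(F+u*s+e1*dx+e2*dy),np.c_[np.cross(y,z),y,z]
```

```bash
python3 -m jog '[[0.02,0.05,2.13,-0.01,0.02,0.5,100],[0.02,0.05,2.13,-0.01,0.02,0.93,100],[0.02,0.05,2.13,-0.01,0.02,0.93,100],[0.02,0.05,2.13,-0.01,0.02,0.93,100]]'
python3 - <<'E'
from station import env,camera
from h import *
c=camera("wrist"); im=c["image"][:,:,::-1]; cv2.imwrite("pics/w7.png",cv2.resize(im[120:320,200:440],None,fx=3,fy=3,interpolation=cv2.INTER_CUBIC))
c=camera("top"); cv2.imwrite("pics/t7.png",cv2.resize(c["image"][95:240,300:480,::-1],None,fx=4,fy=4))
st=env.read_state()
print(toj(st["eef_pos"]).round(4),rel(st,*nutpose(.1075,79.4)),st["qpos"].round(3))
E
```

```text
time_s: 10.12
eef_pos: [0.4802, 0.0074, 0.1666]
ee_rot: [0.398, 2.499, 0.021]
ft_force: [-0.2, 0.8, 1.0]
width: 0.0937
[-0.0665  0.045   0.1671] [-0.0, 0.02, -0.01, 0.0, -0.0, 1.27] [-0.128 -0.073  2.264 -0.005  0.338 -1.379]
```

View pics/w7.png

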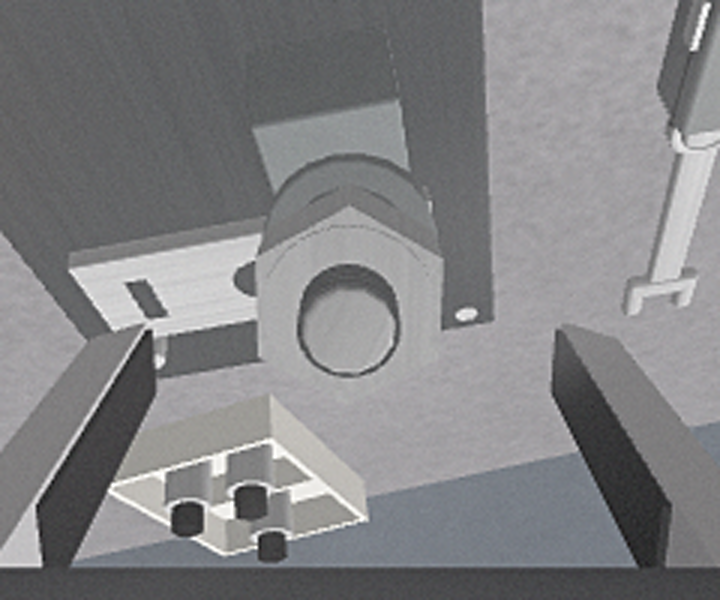

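View pics/t7.png

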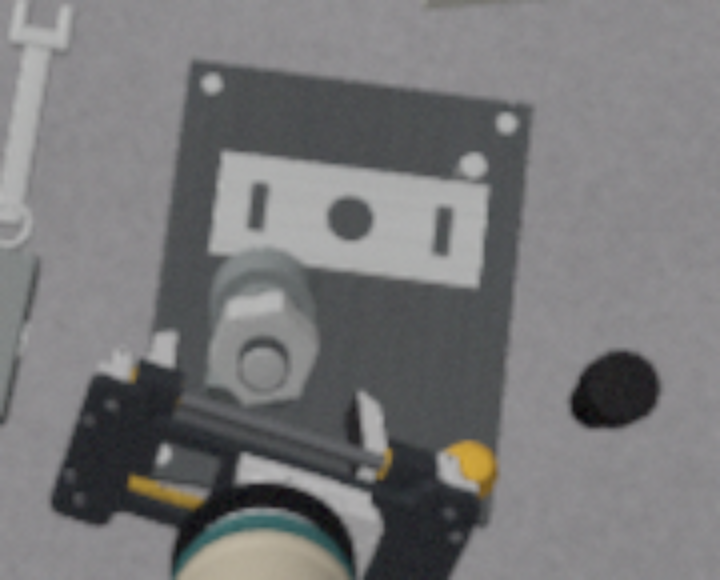

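The flats at crop columns 258 and 442 are parallel to the fingers, whose inner faces are at 154 and 553, and centred between them. I descend and grip.

```bash
python3 -m jog '[[0,0.02,0,0,0,0.5,100],[0,0.02,0,0,0,1.0,100],[0,0.02,0,0,0,1.27,100],[0,0.02,0,0,0,1.27,100],[0,0.02,0,0,0,1.27,100]]'
python3 -m jog '[[0,0,0,0,0,0,30],[0,0,0,0,0,0,30],[0,0,0,0,0,0,30],[0,0,0,0,0,0,30],[0,0,0,0,0,0,30],[0,0,0,0,0,0,30]]' 20
python3 - <<'E'
from station import env,camera
from h import *
st=env.read_state()
print(toj(st["eef_pos"]).round(4),rel(st,*nutpose(.1075,79.4)),st["ft_force"].round(1),st["ft_torque"].round(2),st["width"],st["qpos"].round(3))
c=camera("wrist"); im=c["image"][:,:,::-1]; cv2.imwrite("pics/w8.png",cv2.resize(im[120:320,200:440],None,fx=3,fy=3,interpolation=cv2.INTER_CUBIC))
E
```

```text
time_s: 10.85
eef_pos: [0.5164, 0.0025, 0.1151]
ee_rot: [0.398, 2.5, 0.022]
ft_force: [0.1, -0.4, 0.3]
width: 0.094
time_s: 11.6
eef_pos: [0.516, 0.0017, 0.1143]
ee_rot: [0.399, 2.501, 0.02]
ft_force: [-3.6, -8.2, 1.9]
width: 0.05
[-0.0304  0.044   0.1143] [-0.02, -0.02, -0.01, -0.01, 0.02, -0.01] [-3.6 -8.2  1.9] [-1.14  0.32 -0.86] 0.05001678502670361 [-0.131  0.081  2.296 -0.007  0.156 -1.379]
```

View pics/w8.png

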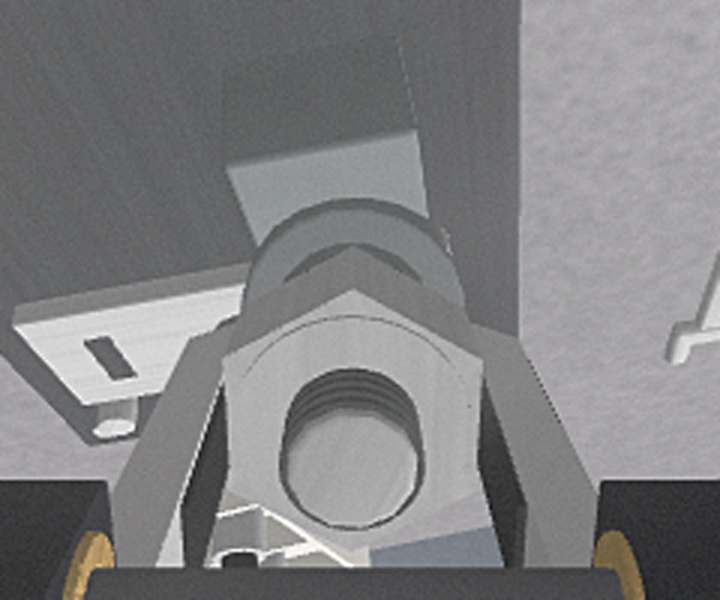

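Width is 50.0 mm, equal to the across-flats size, so the grip is on flats. A side force of about 8 N suggests the axis is about 1 mm to the right, and I correct that while turning. First turn is 75° clockwise (+z), below the minimum 1.6 rad.

```bash
cat > r.py <<'E'
from station import env
from h import *
st=env.read_state();R=Ro.from_rotvec(st["ee_rot"]).as_matrix();P=toj(st["eef_pos"])-F
y=Rj.T@R[:,1]
print("t",round(st["time_s"],2),"s %.4f ex %.4f ey %.4f"%(P@u,P@np.array([cs,0,sn]),P[1]),"ang %.1f"%np.degrees(np.arctan2(y[1],y@np.array([cs,0,sn]))),"F tool",(R.T@st["ft_force"]).round(1),"M tool",(R.T@st["ft_torque"]).round(2),"w %.4f"%st["width"],"j6 %.3f"%st["qpos"][5],"tilt",np.degrees(np.arccos(-R[:,2]@(Rj@u))).round(2))
E
python3 r.py
python3 -m jog '[[0,0,1.5,0,-0.02,0.003,30],[0,0,3,0,-0.02,0.007,30],[0,0,4.5,0,-0.02,0.01,30],[0,0,6,0,-0.02,0.013,30],[0,0,7.5,0,-0.02,0.017,30],[0,0,9,0,-0.02,0.02,30],[0,0,10.5,0,-0.02,0.023,30],[0,0,12,0,-0.02,0.027,30],[0,0,13.5,0,-0.02,0.03,30],[0,0,15,0,-0.02,0.033,30],[0,0,15,0,-0.02,0.033,30]]'
python3 r.py
```

```text
t 11.65 s 0.1070 ex 0.0011 ey -0.0009 ang 79.4 F tool [-1.1 -7.5 -4.4] M tool [ 1.43 -0.02  0.04] w 0.0500 j6 -1.379 tilt 0.13
time_s: 13.02
eef_pos: [0.516, 0.0006, 0.1123]
ee_rot: [1.905, 1.802, 0.517]
ft_force: [-4.9, -7.9, 2.5]
width: 0.0503
t 13.03 s 0.1053 ex 0.0001 ey -0.0020 ang 4.3 F tool [-8.3 -2.3 -4.3] M tool [ 0.39 -1.52  0.03] w 0.0503 j6 -0.084 tilt 0.2
```

```bash

python3 -m jog '[[0,0,1.5,-0.03,-0.01,0.003,30],[0,0,3,-0.03,-0.01,0.007,30],[0,0,4,-0.03,-0.01,0.009,30]]'; python3 r.py
python3 -m jog '[[0,0,1.5,0,0,0.003,30],[0,0,3,0,0,0.007,30]]'; python3 r.py
python3 -m jog '[[0,0,1.5,0,0,0.003,30],[0,0,3,0,0,0.007,30]]'; python3 r.py
```

```text
time_s: 13.4
eef_pos: [0.5158, 0.0003, 0.1117]
ee_rot: [2.233, 1.471, 0.634]
ft_force: [-2.3, 2.9, 1.8]
width: 0.0501
t 13.4 s 0.1048 ex -0.0004 ey -0.0024 ang -15.8 F tool [ 2.2 -1.8 -3. ] M tool [ 0.39  0.19 -0.04] w 0.0501 j6 0.243 tilt 0.19
time_s: 13.65
eef_pos: [0.5157, 0.0004, 0.1112]
ee_rot: [2.448, 1.186, 0.712]
ft_force: [-3.4, 2.9, 2.7]
width: 0.0499
t 13.65 s 0.1045 ex -0.0007 ey -0.0022 ang -30.9 F tool [ 1.3 -2.6 -4.4] M tool [ 0.59  0.21 -0.05] w 0.0499 j6 0.506 tilt 0.22
time_s: 13.9
eef_pos: [0.5157, 0.0005, 0.1108]
ee_rot: [2.632, 0.873, 0.781]
ft_force: [-3.8, 4.9, 2.5]
width: 0.0496
t 13.9 s 0.1042 ex -0.0010 ey -0.0021 ang -45.9 F tool [ 1.5 -4.6 -4.6] M tool [ 0.86  0.29 -0.09] w 0.0496 j6 0.768 tilt 0.25
```

```bash

for i in 1; do :; done
python3 -m jog '[[0,0,1.5,0,0,0.003,30],[0,0,3,0,0,0.007,30]]'; python3 r.py
python3 -m jog '[[0,0,1.5,0,0,0.003,30],[0,0,3,0,0,0.007,30]]'; python3 r.py
python3 -m jog '[[0,0,1.5,0,0,0.003,30],[0,0,3,0,0,0.007,30]]'; python3 r.py
```

```text
time_s: 14.15
eef_pos: [0.5157, 0.0008, 0.1103]
ee_rot: [2.782, 0.533, 0.841]
ft_force: [-3.4, 6.8, 2.7]
width: 0.0502
t 14.15 s 0.1038 ex -0.0012 ey -0.0019 ang -60.9 F tool [ 1.3 -6.5 -4.6] M tool [ 1.31  0.16 -0.08] w 0.0502 j6 1.029 tilt 0.27
time_s: 14.4
eef_pos: [0.5158, 0.001, 0.11]
ee_rot: [2.892, 0.169, 0.89]
ft_force: [-3.0, 9.8, 3.1]
width: 0.0496
t 14.4 s 0.1035 ex -0.0014 ey -0.0016 ang -75.8 F tool [ 0.6 -9.5 -5. ] M tool [ 1.77 -0.12 -0.01] w 0.0496 j6 1.291 tilt 0.29
time_s: 14.65
eef_pos: [0.5161, 0.0013, 0.1098]
ee_rot: [2.959, -0.214, 0.926]
ft_force: [-2.7, 12.7, 2.9]
width: 0.0498
t 14.65 s 0.1032 ex -0.0013 ey -0.0013 ang -90.8 F tool [ -2.1 -12.2  -4.9] M tool [ 2.25 -0.54 -0.37] w 0.0498 j6 1.553 tilt 0.29
```

Moment about the tool axis jumped to -0.37 N m, so the nut has bitten after about 2.97 rad. I relieve the side force and continue in small steps.

```bash

python3 -m jog '[[0,0,1,0,-0.02,0.002,30],[0,0,1,0,-0.02,0.002,30]]'; python3 r.py
python3 -m jog '[[0,0,1,0,-0.01,0.002,30],[0,0,1,0,-0.01,0.002,30]]'; python3 r.py
python3 - <<'E'
from station import env,camera
import cv2
c=camera("wrist"); im=c["image"][:,:,::-1]; cv2.imwrite("pics/w9.png",cv2.resize(im[120:320,200:440],None,fx=3,fy=3,interpolation=cv2.INTER_CUBIC))
c=camera("scene"); cv2.imwrite("pics/s9.png",cv2.resize(c["image"][170:320,190:350,::-1],None,fx=4,fy=4,interpolation=cv2.INTER_CUBIC))
E
```

```text
time_s: 14.9
eef_pos: [0.5162, 0.0016, 0.1098]
ee_rot: [2.97, -0.34, 0.935]
ft_force: [-5.5, 5.1, 3.6]
width: 0.05
t 14.9 s 0.1032 ex -0.0013 ey -0.0010 ang -95.6 F tool [-3.4 -4.  -6.5] M tool [ 0.66 -0.7  -0.02] w 0.0500 j6 1.652 tilt 0.27
time_s: 15.15
eef_pos: [0.5162, 0.0017, 0.1098]
ee_rot: [-2.946, 0.468, -0.933]
ft_force: [-6.1, 2.7, 5.0]
width: 0.0499
t 15.15 s 0.1031 ex -0.0012 ey -0.0008 ang -100.6 F tool [-2.7 -1.5 -7.8] M tool [ 0.08 -0.67 -0.06] w 0.0499 j6 1.747 tilt 0.27
```

View pics/w9.png

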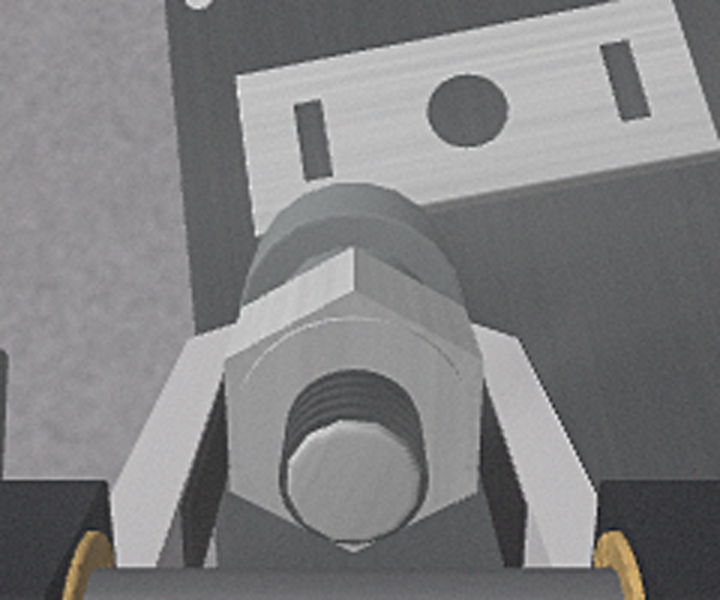

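View pics/s9.png

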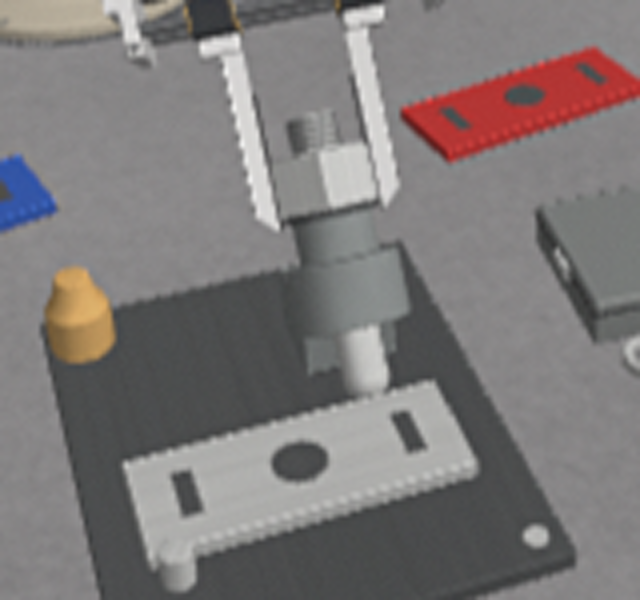

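The nut's corner sits centrally between the pads (crop columns 225-480), the scene shows the nut near its washer, and the plate is still square. The torque reading after a settle row is ambiguous, so I sample it while still moving.

```bash

python3 -m jog '[[0,0,0.7,0,0,0,30],[0,0,1.4,0,0,0,30]]'; python3 r.py
python3 -m jog '[[0,0,0.7,0,0,0,30],[0,0,1.4,0,0,0,30]]'; python3 r.py
```

```text
time_s: 15.5
eef_pos: [0.5162, 0.0018, 0.1097]
ee_rot: [-2.878, 0.641, -0.918]
ft_force: [-5.6, 3.7, 5.0]
width: 0.0499
t 15.5 s 0.1031 ex -0.0013 ey -0.0007 ang -107.6 F tool [-2.9 -2.1 -7.5] M tool [ 0.31 -0.74 -0.3 ] w 0.0499 j6 1.870 tilt 0.27
time_s: 15.75
eef_pos: [0.5163, 0.002, 0.1098]
ee_rot: [-2.802, 0.806, -0.902]
ft_force: [-6.0, 4.6, 5.5]
width: 0.0498
t 15.75 s 0.1031 ex -0.0012 ey -0.0006 ang -114.6 F tool [-3.6 -2.5 -8.3] M tool [ 0.38 -0.79 -0.32] w 0.0498 j6 1.993 tilt 0.26
```

While moving it reads a steady -0.30 to -0.32 N m, so the nut has been turned at least 24° past the bite. I release, back off along the bolt and check.

```bash

python3 -m jog '[[0,0,0,0,0,0,70],[0,0,0,0,0,0,100],[0,0,0,0,0,0,100],[0,0,0,0,0,0,100],[0,0,0,0,0,0,100],[0,0,0,0,0,-0.4,100],[0,0,0,0,0,-1.2,100],[0,0,0,0,0,-2,100],[0,0,0,0,0,-2.5,100],[0,0,0,0,0,-2.5,100],[0,0,0,0,0,-2.5,100],[0,0,0,0,0,-2.5,100]]'; python3 r.py
python3 - <<'E'
from station import env,camera
from h import *
for n in ("wrist","top","scene"):
    c=camera(n); cv2.imwrite(f"pics/{n}10.png",c["image"][:,:,::-1])
    if n=="wrist": cv2.imwrite("pics/wc10.png",cv2.resize(c["image"][150:240,270:370,::-1],None,fx=6,fy=6,interpolation=cv2.INTER_CUBIC))
    if n=="top": cv2.imwrite("pics/tc10.png",cv2.resize(c["image"][95:240,300:480,::-1],None,fx=4,fy=4,interpolation=cv2.INTER_CUBIC))
    if n=="scene": cv2.imwrite("pics/sc10.png",cv2.resize(c["image"][190:345,190:390,::-1],None,fx=3.8,fy=3.8,interpolation=cv2.INTER_CUBIC))
E
```

```text
time_s: 17.25
eef_pos: [0.447, 0.0106, 0.2117]
ee_rot: [-2.802, 0.806, -0.903]
ft_force: [-0.0, -0.7, -0.2]
width: 0.094
t 17.25 s 0.2266 ex 0.0000 ey -0.0011 ang -114.6 F tool [0.3 0.7 0.2] M tool [-0.1  -0.27 -0.01] w 0.0940 j6 1.996 tilt 0.24
```

View pics/wc10.png

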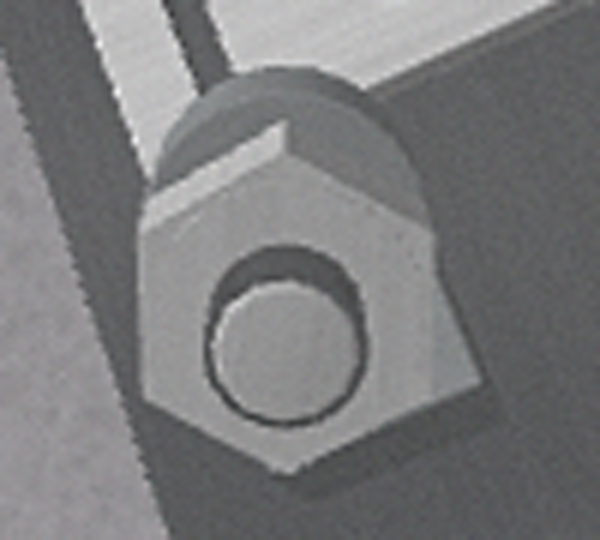

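View pics/tc10.png

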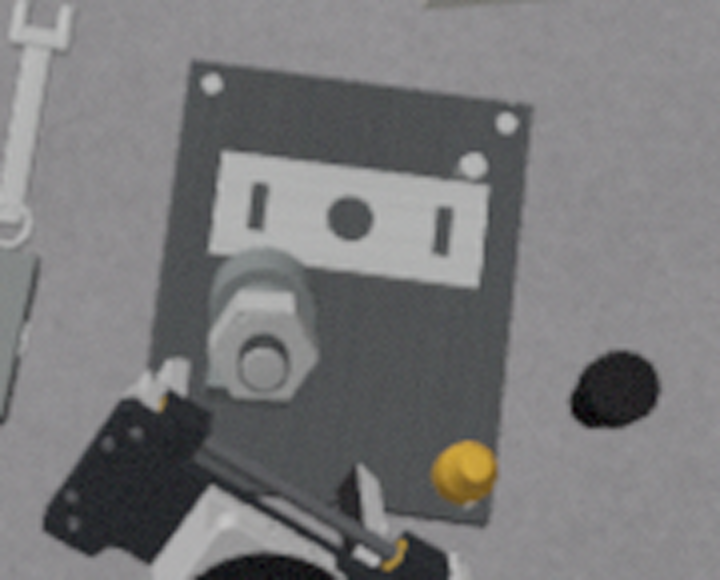

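View pics/sc10.png

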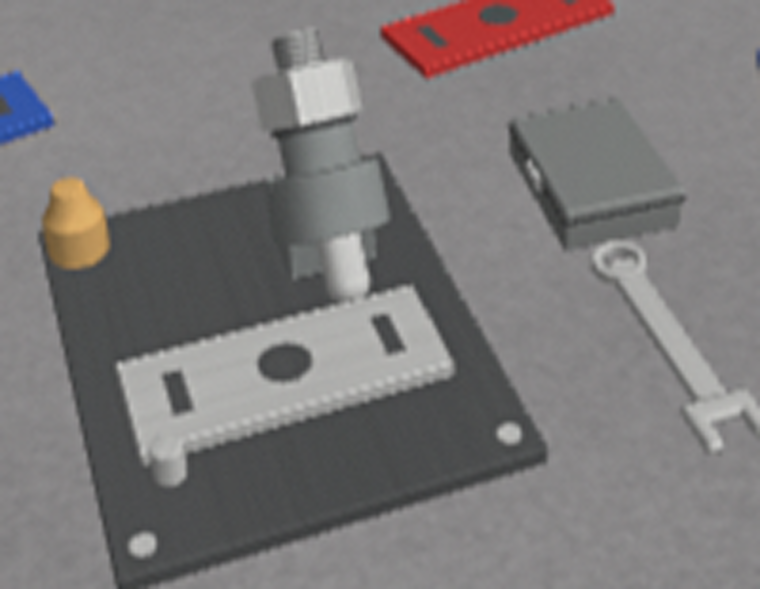

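In the tool view the nut's flats are still vertical (crop columns 140 and 435), so it stayed where it was left. The plate and bystanders are unchanged. As a last independent check I measure the nut height.

```bash
python3 - <<'E'
from station import env,camera
from h import *
C=camera("wrist");T=camera("top")
q=lambda x,y:((x+.5)/6-.5+270,(y+.5)/6-.5+150)
uw=Rj@u;ex=Rj@np.array([cs,0,sn]);ey=Rj[:,1]
def on(px,s):
    o,d=ray(C,px);p=tow(F+u*s);k=((p-o)@uw)/(d@uw);v=o+k*d-p;return np.array([v@ex,v@ey])*1e3
b=on(q(289,352),.138);print("bolt end",b)
for s in (.113,.115,.1175,.12,.122):
    P=[on(q(*k),s) for k in ((143,400),(435,228),(143,230),(287,152),(289,472))]
    print(s,"c1",((P[0]+P[1])/2-b).round(1),"c2",((P[3]+P[4])/2-b).round(1),"diam",np.linalg.norm(P[0]-P[1]).round(1),np.linalg.norm(P[3]-P[4]).round(1))
t=lambda x,y:((x+.5)/4-.5+300,(y+.5)/4-.5+95)
J=np.array([toj(onz(T,p,.024)) for p in [t(221,151),t(489,184),t(479,288),t(210,252)]]);print("plate c",J.mean(0)*1e3)
a=cv2.imread("pics/top0.png");b=cv2.imread("pics/top10.png");d=cv2.absdiff(a,b).max(2)
for n,(x0,x1,y0,y1) in {"box+spanner":(268,322,92,202),"eyepiece":(440,470,178,206),"objective":(406,428,204,222)}.items(): print(n,(d[y0:y1,x0:x1]>40).sum())
E
```

```text
bolt end [ 0.55523158 -1.35875621]
0.113 c1 [-1.3  0.9] c2 [-1.6  0.8] diam 59.5 58.1
0.115 c1 [-0.8  0.7] c2 [-1.1  0.6] diam 59.0 57.6
0.1175 c1 [-0.1  0.4] c2 [-0.4  0.3] diam 58.5 57.1
0.12 c1 [0.6 0. ] c2 [ 0.3 -0. ] diam 58.0 56.6
0.122 c1 [ 1.2 -0.2] c2 [ 0.9 -0.3] diam 57.5 56.2
plate c [73.15782471 -3.016165   24.        ]
box+spanner 0
eyepiece 0
objective 0
```

The nut's top face measures about 118 mm above the foot, against 117.5 when seated. The bystanders are unmoved and the plate is square, so I hand in.

```bash
python3 -c "
from station import env
print(env.sign_off())"
```

```text
the job is handed in; nothing more can be done
None
```

I pushed the plate square against the bolt foot and peg, then ran the jam nut down, nipped it up and handed the job in at about 17.5 s of the 64 s. Sign-off gives no verdict.

- **Plate:** The push stopped firm at 8 N. The last check put the centre at jig x 73.2 mm, y -3.0 mm, and the squareness error, measured after the push, was about 0.01 rad. The corner pixels were read by eye once. The final figure reuses them because the plate looked unchanged in the last top view.
- **Nut:** I turned it about 194° (3.39 rad) clockwise. It bit at around 165–170°, and I took it at least 24° further against a steady 0.3 N m. After release the nut's flats still lined up with the gripper, and its top face measured about 118 mm above the foot, against 117.5 mm when seated.
- **Bystanders:** Around the objective, eyepiece, slide box and spanner, the first and last top views show no difference.
- **Disagreements:**
  - The first jig position was about 2 mm out in x, and the bolt axis a further 2 mm. I corrected for both.
  - Side force on the nut reached 12 N while turning and was relieved.
  - Two torque readings just after the bite were near zero because they were taken with the arm at rest. I repeated them while it was moving.

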